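# Find the hidden socket and pin the tile case's cover

### The job

Lock the inner cover of the open mahjong case: take the loose locking pin out of its well in the blue chip tray, put its foot in the long groove of the grey cover and slide it gently along the groove floor until it drops into the socket hidden somewhere along it. Leave the pin upright and fully home, its foot on the socket's bottom, and let go. Never press hard on the case, and do not disturb the dice, tumbler or ashtray.

Things in the scene. Friction and masses are not known exactly. Their poses are not given: they have to be found in the camera images.
- case: Open mahjong case of black hard plastic, 300 (x) x 220 (y) x 60 mm high, fixed. Origin: centre of its underside; z up. Its lid stands open over the +y long edge. Two rows of plain-backed tiles lie along the +y side; the rest (y -105 to +35 mm) is a fixed grey cover, top at z = 58 mm, with one groove along x. The cover cracks if anything presses on the case, in any direction, with over 40 N.
- groove (a point): Middle of the groove's floor (case frame 0, -35, 48 mm), axes as the case. The groove runs along x from -56 to +56 mm of here, 14.4 mm wide between upright walls. Its flat floor is a black bar on springs: 2.5 N to start, then 2.5 N per mm, solid after 6 mm. The bar has one socket, 14.6 mm long in x, as wide as the groove, 32 mm deep, centred anywhere from x = -30 to +30 mm: unmeasured, varies.
- cover (a point): Point on the level of the cover's top, straight above the groove's middle (case frame 0, -35, 58 mm), axes as the case. Both long edges of the groove have 45 degree lead-ins 5 mm wide, so its mouth is 24 mm wide here. The cover is rigid.
- lid_edge (a point): Middle of the open lid's upper edge, about 267 mm above the table. The lid is 300 mm long in the case's x, fixed, leaning 20 degrees outward (+y); keep clear of it.
- pin: Loose locking pin, about 60 g, standing upright. Origin: centre of its flat foot; z up along the pin. Round steel shank 12 mm in diameter, 45 mm long, foot chamfered by 2 mm; above it a round flange 34 mm in diameter, from 45 to 49 mm above the foot; then the grip. Fully home, the foot is at z = 16 mm in the case's frame, on the bar's socket bottom (sprung too), the flange 3 mm above the cover.
- pin_grip (a point): Point on the pin's axis, 73 mm above its foot, at the height to hold it. The flat grey grip is 26 mm long in the pin's x and 16 mm thick in its y, from 49 to 89 mm above the foot; pinch it from above across its y (16 mm).
- tray: Blue plastic chip tray, 150 (x) x 110 (y) mm, fixed. Origin: centre of its underside. At x = -45 mm, y = 0 it has a block 49 mm high with a round well 15.5 mm in diameter, in which the pin stands with its flange on the block. The rest holds rows of chips up to 25 mm high.
- die_a: White acrylic die, 20 mm cube, loose; origin at the centre of its underside. Leave alone.
- die_b: White acrylic die, 20 mm cube, loose; origin at the centre of its underside. Leave alone.
- tumbler: Glass tumbler, upside down, 95 mm high, 68 mm across, loose; origin at the centre of its underside. Leave alone.
- ashtray: Round white ceramic ashtray, 100 mm across, 32 mm high, loose; origin at the centre of its underside. Leave alone.
Mind the look-alikes: they are no part of the job. Of the things that look like the pin, take the one that is farthest to the robot's left at the start.

How it is judged:
By the outcome, as a careful person would: the job done as asked, in the order asked, and still so for the second after the job is handed in, with the robot touching nothing.
It also fails if it takes over 72 s, if anything falls off the work surface, if the arm or the gripper's body presses on something with over 40 N, if the wrist force passes 120 N, or if a joint passes its speed limit or range.

### The arm

A 7-joint arm with a two-finger parallel gripper is mounted at the origin on the work surface. World frame = base frame: x ahead of the robot, y to its left, z up, the work surface at z = 0. Lengths are in m, angles in rad, forces in N, time in s.
With the tool pointing down it reaches from about 0.35 to 0.9 m from the base axis. Payload 8.1 kg.
Tool frame: the origin (TCP) lies midway between the tips of the shut fingers; the grasp point (between the pads) lies 19 mm behind it; z points along the fingers, y is the direction in which the jaws open and shut (so a half turn about z gives the same grasp; the last joint's range is limited). The gripper opens to 92 mm and grips with 3 to 60 N. Pads are 19 mm wide; open, the fingers measure 130 mm over their backs; the gripper's body (75 mm by 190 mm) begins 47 mm behind the grasp point.
Start: joints at [-1.401, 0.434, 0.025, 1.573, -0.012, 1.134, -0.075], TCP at [0.168, 0.602, 0.227] pointing down, gripper open.
Joint ranges: [-2.62, 2.62], [-0.44, 2.09], [-1.27, 1.32], [0.08, 2.57], [-1.32, 4.46], [0.12, 2], [-2.74, 2.74]. Speed limits (rad/s): [2.22, 2.22, 3.01, 3.01, 3.14, 3.14, 3.14].

### API

Orientations are given as a rotation vector (axis times angle).
In Python, from cell import arm gives the robot as it stands. The module is installed in compiled form; this text tells all that it offers.
- The arm moves only by the tool jog_arm, never from a script. Its argument "increments" is a list of rows, each an object with "slide": the shift along the tool's x, y, z in mm, a list of three; "roll": the turn about the tool's z in rad; "gripper": the opening, from 0 (shut) to 1 (fully open). In form: [{"slide": [x, y, z], "roll": roll, "gripper": gripper}, ...]. A call has exactly 10 rows; each row is the pose to reach, as a shift and turn from the pose commanded when the call began, along the tool's axes at that moment; what a row does not reach only later rows make up. A row lasts 1/12 s, in which the tool goes at most 41.7 mm and 7.16 degrees, less where a joint would pass 70% of its speed; a pose out of reach is approached as far as the arm can. A call with a gripper value outside its range is refused whole. The fingers move at their own pace and stop on an object; "newtons" is the grip in N (left out, the last holds). Time passes only in rows, so rows that repeat a pose let the fingers close, or fill a call up. It gives the time, the measured TCP pose, the force and the opening at its end, in the units of the state.
- arm.observe(): the state, without advancing time (a new reading comes with each control period).
- arm.get_image(name): name is "scene" or "top" or "wrist"; returns a dict with "frame" (400x640x3 uint8, blue, green, red), "depth" (400x640 float32, m along the optical axis (not along the pixel's ray), 0 where there is no reading), "intrinsics" (3x3 intrinsics, pixels), "R" (3x3) and "t" (3): a world point X has camera coordinates R X + t; the wrist camera has in their place "hand_eye" (4x4, takes a point from camera to tool coordinates, whose origin is the TCP and whose axes are the flange's). Camera axes: x right, y down, z forward; pixel columns grow to the right and rows downward; lengths in m; the calibration is good to about 2 mm. A picture is of the moment at which its call begins: read the wrist's pose just before it.
- arm.sign_off(): hands the job in, once; it reports no verdict.
The state is a dict: "clock": time; "joints": joint angles; "dq": joint speeds; "joint_efforts": joint torques, N m; "position": TCP position; "ee_rot": TCP orientation; "force": force on the tool from outside, world axes, zero at the start; "ft_torque": the same for the moment, N m; "width": opening from 0.0 (shut) to 1.0 (fully open).
Only numpy, scipy, OpenCV 4.12 (cv2) and the standard library are available. Lean on these libraries where they do the work, as an engineer would, in place of code of your own. Each camera call takes 0.05 s, during which the arm holds its last target.

## Working session

There is one attempt and no reset: what is moved stays moved. The work goes in short steps, Python scripts to look and compute and a tool call to move; the robot and the scene stay as the last step left them, time stands still between calls to the robot, and variables do not carry over. Pictures are saved under pics/ and viewed, and the job is handed in when it is done.

Besides the shell and the picture viewer there is one more tool, called after "Emit:" as name([rows], argument=value, ...), one row to a line, values as JSON. jog_arm: Moves the arm, as the interface text tells. Its arguments: {"type":"object","properties":{"increments":{"type":"array"},"newtons":{"type":"number"}},"required":["increments"]}

```bash
mkdir -p pics; cat > h.py <<'E'
import numpy as np, cv2
from cell import arm
from scipy.spatial.transform import Rotation as Rot
def snap(name,out):
    s=arm.observe(); im=arm.get_image(name); cv2.imwrite('pics/'+out+'.png',im['frame'])
    np.savez('pics/'+out+'.npz',pos=s['position'],rot=s['ee_rot'],**im); return s,im
def world(d,u,v,z=None,depth=None):
    K=d['intrinsics']; r=np.linalg.inv(K)@np.array([u,v,1.0])
    if 'R' in d: R=d['R'].T; c=-R@d['t']
    else:
        T=np.array(d['hand_eye']); Rt=Rot.from_rotvec(d['rot']).as_matrix(); R=Rt@T[:3,:3]; c=Rt@T[:3,3]+d['pos']
    w=R@r
    return c+w*(depth if depth is not None else (z-c[2])/w[2])
def load(n): return dict(np.load('pics/'+n+'.npz'))
E
python3 - <<'E'
from h import *
for n in ['scene','top','wrist']:
    s,im=snap(n,n+'0')
    print(n,im['intrinsics'].tolist(), [ (k,np.round(im[k],3).tolist()) for k in im if k in('R','t','hand_eye')])
print(s)
E
```

```text
scene [[363.92408661262493, 0.0, 320.7856647687738], [0.0, 363.92408661262493, 200.45405883106477], [0.0, 0.0, 1.0]] [('R', [[0.72, 0.694, -0.007], [0.549, -0.575, -0.606], [-0.425, 0.433, -0.795]]), ('t', [-0.376, -0.244, 1.445])]
top [[504.6743713343465, 0.0, 317.78950123665], [0.0, 504.6743713343465, 203.05000302648918], [0.0, 0.0, 1.0]] [('R', [[-0.029, -1.0, 0.005], [-0.995, 0.028, -0.092], [0.092, -0.007, -0.996]]), ('t', [-0.038, 0.568, 1.546])]
wrist [[278.57991471311925, 0.0, 315.40859586744995], [0.0, 278.57991471311925, 197.648466955024], [0.0, 0.0, 1.0]] [('hand_eye', [[0.001, -0.965, -0.262, 0.07], [1.0, 0.001, -0.0, 0.0], [0.001, -0.262, 0.965, -0.157], [0.0, 0.0, 0.0, 1.0]])]
{'clock': 0.1, 'joints': array([-1.40056461,  0.43515402,  0.0249485 ,  1.5739833 , -0.01161933,
        1.1339774 , -0.07508101]), 'dq': array([ 0.00110744, -0.00144151, -0.00063527, -0.00259095,  0.00128859,
       -0.00095425, -0.00241193]), 'joint_efforts': array([ 2.58162399e-03, -6.69131184e+01,  9.87759009e-01, -3.15150690e+01,
       -6.05308916e-02,  3.74160649e-02,  1.03716420e-04]), 'position': array([0.16832268, 0.60144958, 0.22603152]), 'ee_rot': array([-4.27278200e-01, -3.11230928e+00,  2.15863494e-03]), 'force': array([ 0.39095561, -0.02934226,  0.71842277]), 'ft_torque': array([0.01884222, 0.01529662, 0.02061695]), 'width': 1.0016595176092888}
```

View pics/scene0.png

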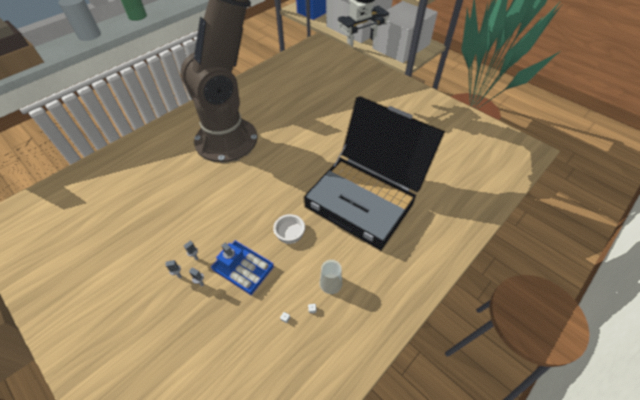

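View pics/top0.png

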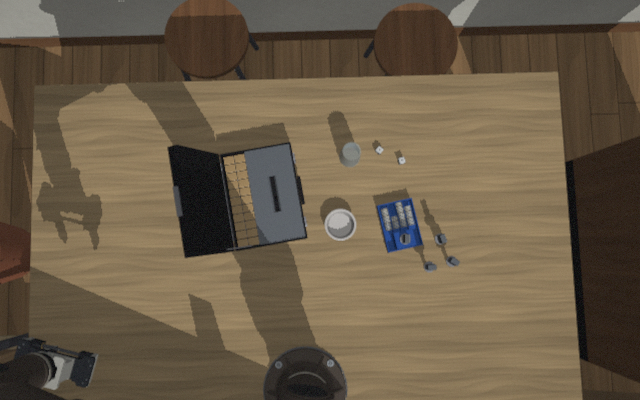

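View pics/wrist0.png

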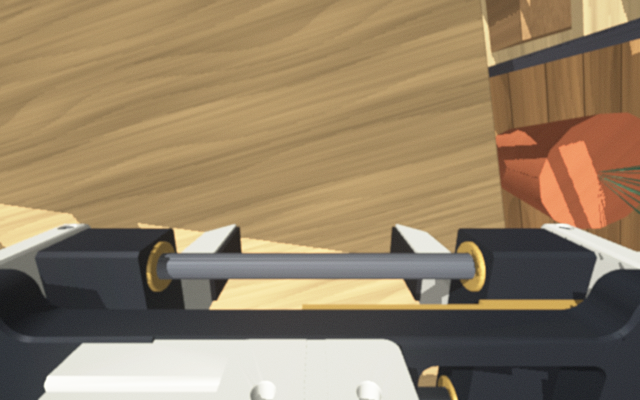

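The scene view shows the case at (365,195) and the tray at (243,265), with four pin-like things near (228,252), (190,248), (173,267) and (196,275). In the top view the pin in the tray is at about (405,240). It is the leftmost of the four in the robot's sense, since image left is +y. I'll measure next.

```bash
python3 - <<'E'
from h import *
d=load('top0')
f=d['frame']
cv2.imwrite('pics/tray_top.png',cv2.resize(f[190:280,365:475],None,fx=6,fy=6,interpolation=cv2.INTER_CUBIC))
cv2.imwrite('pics/case_top.png',cv2.resize(f[135:260,165:315],None,fx=5,fy=4.8,interpolation=cv2.INTER_CUBIC)) if 0 else cv2.imwrite('pics/case_top.png',cv2.resize(f[135:255,200:320],None,fx=5,fy=5,interpolation=cv2.INTER_CUBIC))
s=load('scene0')['frame']
cv2.imwrite('pics/tray_sc.png',cv2.resize(s[225:305,155:285],None,fx=6,fy=6,interpolation=cv2.INTER_CUBIC))
E
```

```text
(no output)
```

View pics/tray_top.png

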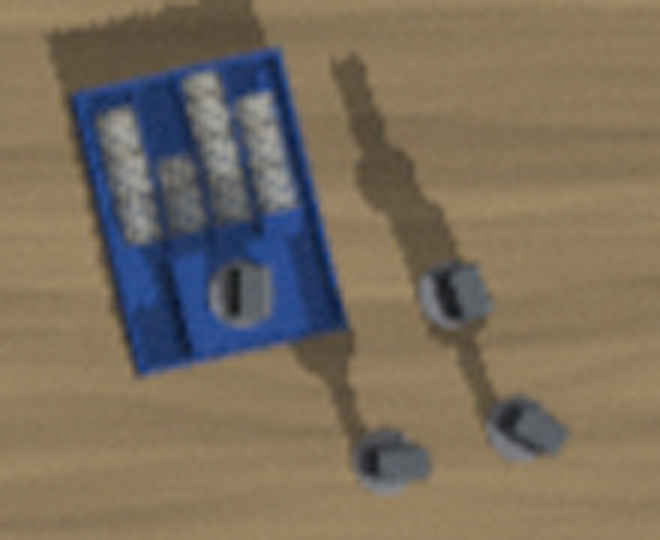

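View pics/case_top.png

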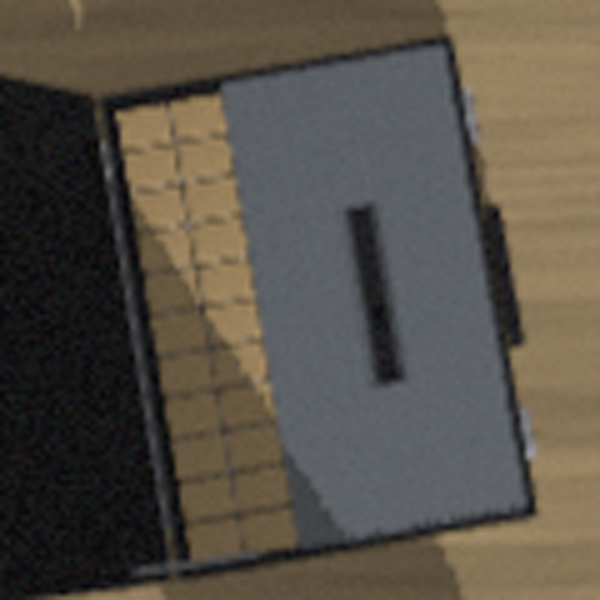

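View pics/tray_sc.png

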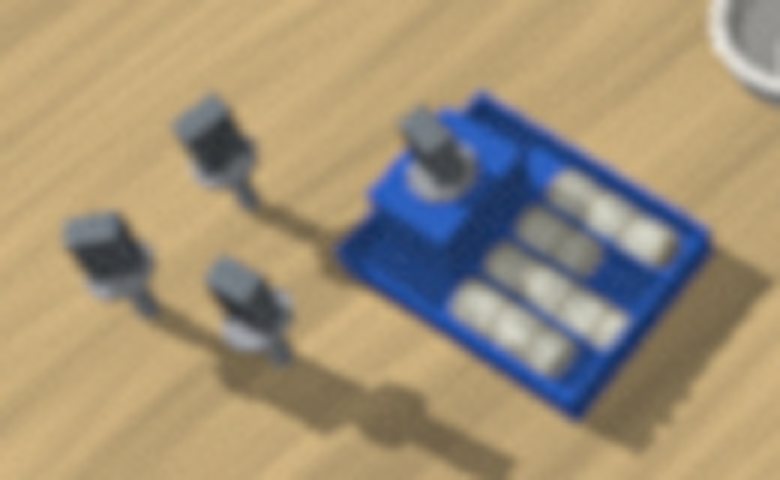

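```bash
cat > m.py <<'E'
from h import *
d=load('top0'); f=d['frame']; hsv=cv2.cvtColor(f,cv2.COLOR_BGR2HSV)
P=lambda u,v,z: np.round(world(d,u,v,z),4)
g=cv2.cvtColor(f,cv2.COLOR_BGR2GRAY)
m=np.zeros_like(g); m[170:216,262:288]=(g[170:216,262:288]<60)*255
c=max(cv2.findContours(m,cv2.RETR_EXTERNAL,cv2.CHAIN_APPROX_NONE)[0],key=cv2.contourArea)
(cx,cy),sz,a=cv2.minAreaRect(c); print('groove',cx,cy,sz,a,P(cx,cy,.048))
b=cv2.boxPoints(((cx,cy),sz,a)); w=[P(u,v,.048) for u,v in b]; print(w)
# area moment
M=cv2.moments(m,True); x,y=M['m10']/M['m00'],M['m01']/M['m00']; th=.5*np.arctan2(2*M['mu11'],M['mu20']-M['mu02']); 
p1=P(x+15*np.cos(th),y+15*np.sin(th),.048);p0=P(x-15*np.cos(th),y-15*np.sin(th),.048)
e=(p1-p0)*np.sign(p1[0]-p0[0]); print('mom',P(x,y,.048),'yaw',np.degrees(np.arctan2(e[1],e[0])),'area',m.sum()/255)
# tray blue
mb=cv2.inRange(hsv,(105,120,30),(130,255,255)); mb[:,:340]=0;mb=cv2.morphologyEx(mb,cv2.MORPH_CLOSE,np.ones((15,15)))
c=max(cv2.findContours(mb,cv2.RETR_EXTERNAL,cv2.CHAIN_APPROX_NONE)[0],key=cv2.contourArea)
r=cv2.minAreaRect(c); print('tray',r,[P(u,v,.01).tolist() for u,v in cv2.boxPoints(r)])
print('pin flange',P(405.2,238.8,.051))
for u,v in [(430,267),(440,240),(452,261)]: print('other',P(u,v,.05))
for n,u,v,z in [('tumbler',351,153,.09),('ash',341,224,.032),('caseC',302,237.5,.06),('caseC2',289.5,143,.06),('lid',187,256,.26),('lid2',170,146,.26)]: print(n,P(u,v,z))
E
python3 m.py
```

```text
groove 274.4867858886719 193.59622192382812 (35.1376838684082, 5.160079002380371) 79.3803482055664 [0.5974 0.0781 0.048 ]
[array([0.65  , 0.0948, 0.048 ]), array([0.6525, 0.0791, 0.048 ]), array([0.5451, 0.0615, 0.048 ]), array([0.5426, 0.0771, 0.048 ])]
mom [0.5971 0.0781 0.048 ] yaw 8.671106429263036 area 169.0
tray ((399.2983703613281, 224.8073272705078), (48.10131072998047, 35.33015823364258), 76.4295654296875) [[0.5547, -0.2389, 0.01], [0.5778, -0.3482, 0.01], [0.43, -0.3768, 0.01], [0.4073, -0.2683, 0.01]]
pin flange [ 0.4472 -0.3173  0.051 ]
other [ 0.3597 -0.3889  0.05  ]
other [ 0.4405 -0.4235  0.05  ]
other [ 0.3758 -0.4567  0.05  ]
tumbler [ 0.7092 -0.1584  0.09  ]
ash [ 0.4988 -0.1241  0.032 ]
caseC [ 0.46   -0.0033  0.06  ]
caseC2 [0.7515 0.0276 0.06  ]
lid [0.4153 0.2941 0.26  ]
lid2 [0.7093 0.3379 0.26  ]
```

```bash
cat >> h.py <<'E'
def go(x,y,z,yaw=None):
    """slide mm from now to TCP target, and roll to bring jaw axis to yaw deg (mod 180)"""
    s=arm.observe(); R=Rot.from_rotvec(s['ee_rot']).as_matrix()
    sl=R.T@(np.array([x,y,z])-s['position'])*1000
    ya=np.degrees(np.arctan2(R[1,1],R[0,1]))
    r=None
    if yaw is not None:
        r=-np.radians(((yaw-ya)+90)%180-90)
    print('slide',np.round(sl,1),'jawyaw',round(ya,2),'roll',r,'zt',np.round(R[:,2],4))
def st():
    s=arm.observe(); print('t',round(s['clock'],2),'p',np.round(s['position'],4),'F',np.round(s['force'],2),'w',round(s['width'],3),'q7',round(s['joints'][6],2))
E
python3 -c "
from h import *
go(.32,.30,.40,101)"
```

```text
slide [-227.3 -249.7 -173.5] jawyaw 74.37 roll -0.46485182853893064 zt [-2.0e-04 -1.1e-03 -1.0e+00]
```

Emit:
jog_arm([
  {"slide": [-227, -250, -173], "roll": 0, "gripper": 1},
  {"slide": [-227, -250, -173], "roll": 0, "gripper": 1},
  {"slide": [-227, -250, -173], "roll": 0, "gripper": 1},
  {"slide": [-227, -250, -173], "roll": 0, "gripper": 1},
  {"slide": [-227, -250, -173], "roll": 0, "gripper": 1},
  {"slide": [-227, -250, -173], "roll": 0, "gripper": 1},
  {"slide": [-227, -250, -173], "roll": 0, "gripper": 1},
  {"slide": [-227, -250, -173], "roll": 0, "gripper": 1},
  {"slide": [-227, -250, -173], "roll": 0, "gripper": 1},
  {"slide": [-227, -250, -173], "roll": 0, "gripper": 1},
])

```text
clock: 0.98
position: [0.3238, 0.2946, 0.4034]
ee_rot: [0.44, 3.107, 0.006]
force: [0.4, 0.1, -0.3]
width: 1.002
```

```bash
python3 -c "
from h import *
st();go(.44,-.02,.36,101);go(.447,-.317,.225,101)"
```

```text
t 0.98 p [0.3238 0.2946 0.4034] F [ 0.41  0.13 -0.25] w 1.002 q7 0.43
slide [-198.8 -270.1   42.9] jawyaw 73.88 roll -0.4733061148748888 zt [ 0.0043  0.0029 -1.    ]
slide [-287.6 -554.   177.1] jawyaw 73.88 roll -0.4733061148748888 zt [ 0.0043  0.0029 -1.    ]
```

Emit:
jog_arm([
  {"slide": [-199, -270, 43], "roll": -0.1, "gripper": 1},
  {"slide": [-199, -270, 43], "roll": -0.2, "gripper": 1},
  {"slide": [-199, -270, 43], "roll": -0.3, "gripper": 1},
  {"slide": [-199, -270, 43], "roll": -0.4, "gripper": 1},
  {"slide": [-199, -270, 43], "roll": -0.47, "gripper": 1},
  {"slide": [-199, -270, 43], "roll": -0.47, "gripper": 1},
  {"slide": [-199, -270, 43], "roll": -0.47, "gripper": 1},
  {"slide": [-199, -270, 43], "roll": -0.47, "gripper": 1},
  {"slide": [-220, -350, 85], "roll": -0.47, "gripper": 1},
  {"slide": [-240, -390, 100], "roll": -0.47, "gripper": 1},
])

```text
clock: 1.82
position: [0.4398, -0.0827, 0.3239]
ee_rot: [-0.309, 3.125, -0.0]
force: [0.5, 0.1, -0.3]
width: 0.998
```

```bash
python3 -c "
from h import *
st();go(.447,-.317,.225,101);snap('wrist','w1')"
```

```text
t 1.82 p [ 0.4398 -0.0827  0.3239] F [ 0.54  0.11 -0.26] w 0.998 q7 1.89
slide [  38.9 -231.2   98.9] jawyaw 101.29 roll 0.005002989971618808 zt [ 0.0012  0.     -1.    ]
```

View pics/w1.png

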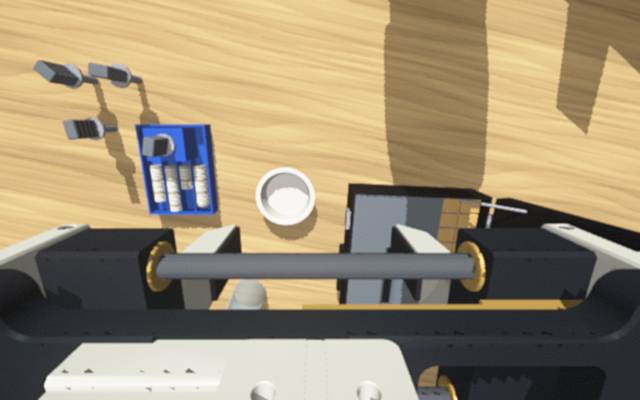

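The wrist view shows the target pin in the tray block near (158,146) and the look-alikes at (60,72), (112,73) and (85,128). Next I'll hover over the pin.

Emit:
jog_arm([
  {"slide": [39, -231, 99], "roll": 0, "gripper": 1},
  {"slide": [39, -231, 99], "roll": 0, "gripper": 1},
  {"slide": [39, -231, 99], "roll": 0, "gripper": 1},
  {"slide": [39, -231, 99], "roll": 0, "gripper": 1},
  {"slide": [39, -231, 99], "roll": 0, "gripper": 1},
  {"slide": [39, -231, 99], "roll": 0, "gripper": 1},
  {"slide": [39, -231, 99], "roll": 0, "gripper": 1},
  {"slide": [39, -231, 99], "roll": 0, "gripper": 1},
  {"slide": [39, -231, 99], "roll": 0, "gripper": 1},
  {"slide": [39, -231, 99], "roll": 0, "gripper": 1},
])

```text
clock: 2.7
position: [0.4474, -0.3135, 0.2255]
ee_rot: [-0.312, 3.126, 0.001]
force: [0.2, -0.1, 0.3]
width: 1.0
```

```bash
python3 -c "
from h import *
st();snap('wrist','w2')"
```

```text
t 2.7 p [ 0.4474 -0.3135  0.2255] F [ 0.18 -0.13  0.31] w 1.0 q7 2.62
```

View pics/w2.png

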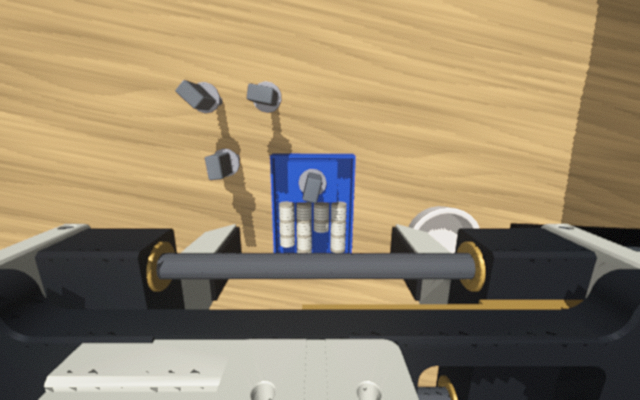

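```bash
python3 -c "
from h import *
f=load('w2')['frame'];cv2.imwrite('pics/w2c.png',cv2.resize(f[145:225,265:365],None,fx=7,fy=7,interpolation=cv2.INTER_CUBIC))"
```

```text
(no output)
```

View pics/w2c.png

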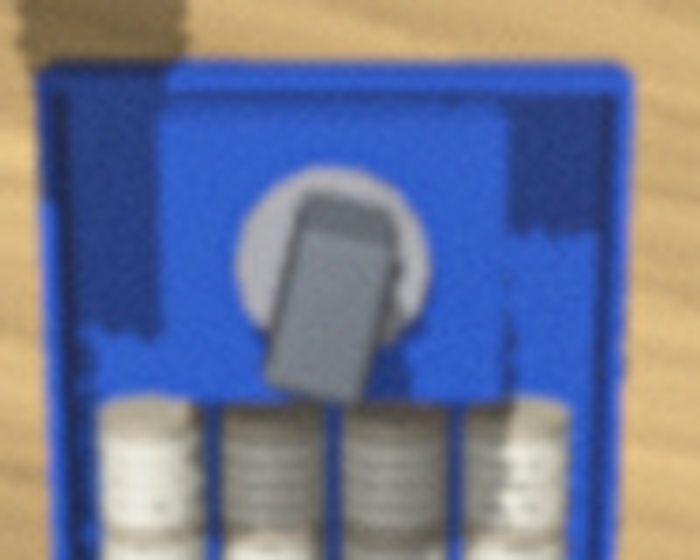

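```bash
python3 -c "
from h import *
d=load('w2')
c=[(308,228),(400,240),(358,403),(265,380)]
w=np.array([world(d,265+(u+.5)/7-.5,145+(v+.5)/7-.5,.093) for u,v in c]);print(np.round(w,4));print(w.mean(0))
for i in range(4):
  e=w[(i+1)%4]-w[i];print(np.linalg.norm(e),np.degrees(np.arctan2(e[1],e[0])))
print('flange',world(d,265+333/7,145+262/7,.053))
go(w.mean(0)[0],w.mean(0)[1],.13,100)
print(arm.observe()['joints'])
"
```

```text
[[ 0.4356 -0.3234  0.093 ]
 [ 0.4347 -0.3094  0.093 ]
 [ 0.461  -0.3106  0.093 ]
 [ 0.4602 -0.3253  0.093 ]]
[ 0.44788588 -0.31718964  0.093     ]
0.013990132564434161 93.87643860918853
0.026366884933464126 -2.4563759107924312
0.014772732446178043 -93.00330864457624
0.024697941211087725 175.53120600199284
flange [ 0.44882822 -0.31686323  0.053     ]
slide [ 0.7 -4.  95.7] jawyaw 101.44 roll 0.025191278962816265 zt [ 1.e-03  8.e-04 -1.e+00]
[-0.09215639  0.37607768  0.82733812  1.81430042 -0.31187528  1.08657861
  2.61843919]
```

The grip's top face measures about 14.4 × 25.5 mm (expected 16 × 26). It is centred at (0.448, -0.317) and its long axis is near -3°. q7 is close to its limit, so I'll turn the half-turn-equivalent way round.

Emit:
jog_arm([
  {"slide": [1, -4, 0], "roll": -0.12, "gripper": 1},
  {"slide": [1, -4, 0], "roll": -0.24, "gripper": 1},
  {"slide": [1, -4, 0], "roll": -0.36, "gripper": 1},
  {"slide": [1, -4, 0], "roll": -0.48, "gripper": 1},
  {"slide": [1, -4, 0], "roll": -0.6, "gripper": 1},
  {"slide": [1, -4, 0], "roll": -0.72, "gripper": 1},
  {"slide": [1, -4, 0], "roll": -0.84, "gripper": 1},
  {"slide": [1, -4, 0], "roll": -0.96, "gripper": 1},
  {"slide": [1, -4, 0], "roll": -1.08, "gripper": 1},
  {"slide": [1, -4, 0], "roll": -1.2, "gripper": 1},
])

```text
clock: 3.58
position: [0.4464, -0.3163, 0.2233]
ee_rot: [1.451, -2.765, -0.024]
force: [0.8, 1.3, -2.8]
width: 1.0
```

Emit:
jog_arm([
  {"slide": [0, 0, 0], "roll": -0.12, "gripper": 1},
  {"slide": [0, 0, 0], "roll": -0.24, "gripper": 1},
  {"slide": [0, 0, 0], "roll": -0.36, "gripper": 1},
  {"slide": [0, 0, 0], "roll": -0.48, "gripper": 1},
  {"slide": [0, 0, 0], "roll": -0.6, "gripper": 1},
  {"slide": [0, 0, 0], "roll": -0.72, "gripper": 1},
  {"slide": [0, 0, 0], "roll": -0.84, "gripper": 1},
  {"slide": [0, 0, 0], "roll": -0.96, "gripper": 1},
  {"slide": [0, 0, 0], "roll": -1.08, "gripper": 1},
  {"slide": [0, 0, 0], "roll": -1.2, "gripper": 1},
])

```text
clock: 4.42
position: [0.4694, -0.239, 0.1335]
ee_rot: [2.265, -1.948, 0.159]
force: [-0.5, 0.5, -0.2]
width: 1.0
```

```bash
python3 -c "
from h import *
st();go(.448,-.317,.17,87);print(arm.observe()['joints'])"
```

```text
t 4.42 p [ 0.4694 -0.239   0.1335] F [-0.49  0.46 -0.22] w 1.0 q7 2.74
slide [ 79.1  34.1 -21.4] jawyaw -171.64 roll -1.372465781656666 zt [-0.017  -0.1818 -0.9832]
[ 1.09051438  0.70652845 -1.26672226  1.91617838  0.92475568  1.22050065
  2.740784  ]
```

The turn ran into q7's range, so positive roll must be the direction that unwinds it. I'll look at the scene before unwinding.

```bash
python3 -c "
from h import *
snap('top','t2');f=cv2.imread('pics/t2.png');cv2.imwrite('pics/t2c.png',cv2.resize(f[100:300,240:500],None,fx=3,fy=3))"
```

```text
(no output)
```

View pics/t2c.png

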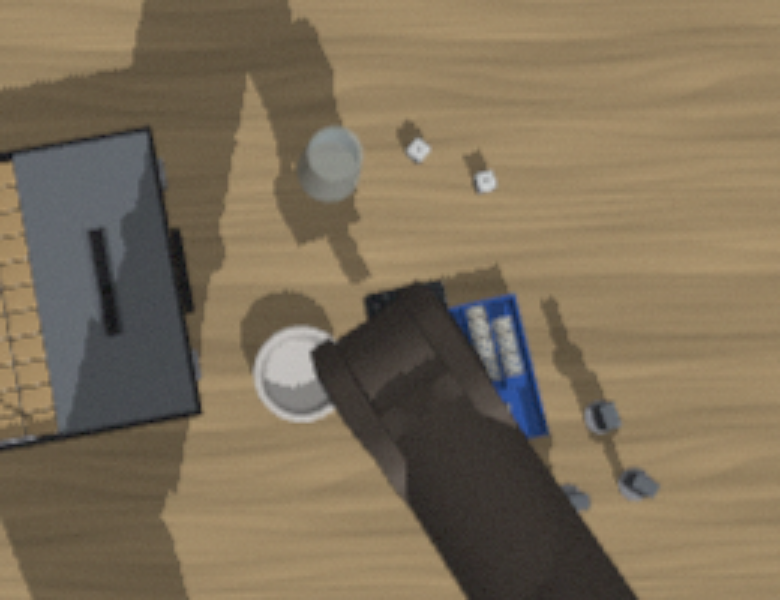

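Nothing is disturbed: ashtray, tumbler and dice are all where they were. I'll lift and unwind with positive roll.

Emit:
jog_arm([
  {"slide": [0, 0, -20], "roll": 0.0, "gripper": 1},
  {"slide": [0, 0, -40], "roll": 0.05, "gripper": 1},
  {"slide": [0, 0, -50], "roll": 0.15, "gripper": 1},
  {"slide": [0, 0, -50], "roll": 0.25, "gripper": 1},
  {"slide": [0, 0, -50], "roll": 0.35, "gripper": 1},
  {"slide": [0, 0, -50], "roll": 0.45, "gripper": 1},
  {"slide": [0, 0, -50], "roll": 0.55, "gripper": 1},
  {"slide": [0, 0, -50], "roll": 0.65, "gripper": 1},
  {"slide": [0, 0, -50], "roll": 0.75, "gripper": 1},
  {"slide": [0, 0, -50], "roll": 0.85, "gripper": 1},
])

```text
clock: 5.3
position: [0.4699, -0.2311, 0.1833]
ee_rot: [1.268, -2.763, 0.24]
force: [0.7, 0.1, 0.9]
width: 1.002
```

```bash
python3 -c "
from h import *
st();go(.448,-.317,.22,87);print(arm.observe()['joints'])"
```

```text
t 5.3 p [ 0.4699 -0.2311  0.1833] F [0.71 0.05 0.94] w 1.002 q7 2.06
slide [ 83.6 -42.4 -20.2] jawyaw 139.75 roll 0.9206477851216577 zt [-0.0183 -0.1805 -0.9834]
[ 1.02400999  0.52384597 -1.10629298  1.86762838  0.71439899  1.16072637
  2.06143162]
```

The 10° lean was taken up into the commanded pose, and it points along world -y. Jogs can't remove it directly. With the jaw axis along world x, though, the lean is purely about the jaw axis. The pads then stay vertical and can pinch the grip's 26 mm length squarely. The pin stays upright, and the drag along the groove acts along the stiff jaw direction. I'll unwind q7 to that yaw.

```bash
python3 -c "
from h import *
go(.448,-.317,.21,-3)"
```

```text
slide [ 82.1 -41.3 -10.3] jawyaw 139.75 roll -0.6501485416732389 zt [-0.0183 -0.1805 -0.9834]
```

Emit:
jog_arm([
  {"slide": [0, 0, -10], "roll": 0.12, "gripper": 1},
  {"slide": [10, -5, -10], "roll": 0.24, "gripper": 1},
  {"slide": [20, -10, -10], "roll": 0.36, "gripper": 1},
  {"slide": [30, -15, -10], "roll": 0.48, "gripper": 1},
  {"slide": [40, -20, -10], "roll": 0.6, "gripper": 1},
  {"slide": [50, -25, -10], "roll": 0.72, "gripper": 1},
  {"slide": [60, -30, -10], "roll": 0.84, "gripper": 1},
  {"slide": [70, -35, -10], "roll": 0.96, "gripper": 1},
  {"slide": [80, -40, -10], "roll": 1.08, "gripper": 1},
  {"slide": [84, -42, -10], "roll": 1.2, "gripper": 1},
])

```text
clock: 6.13
position: [0.4473, -0.3207, 0.2102]
ee_rot: [0.53, 3.071, -0.285]
force: [0.8, -0.0, 0.2]
width: 0.998
```

```bash
python3 -c "
from h import *
st();go(.448,-.317,.21,-3);print(arm.observe()['joints'])"
```

```text
t 6.13 p [ 0.4473 -0.3207  0.2102] F [ 0.79 -0.03  0.25] w 0.998 q7 1.2
slide [ 0.6  3.7 -0.4] jawyaw 70.18 roll 1.2772101523034451 zt [-0.0186 -0.1811 -0.9833]
[ 1.03544251  0.4128175  -0.83784065  1.80761729  0.55259359  1.08950999
  1.20301432]
```

Emit:
jog_arm([
  {"slide": [0, 2, 0], "roll": 0.12, "gripper": 1},
  {"slide": [1, 4, 0], "roll": 0.24, "gripper": 1},
  {"slide": [1, 4, 0], "roll": 0.36, "gripper": 1},
  {"slide": [1, 4, 0], "roll": 0.48, "gripper": 1},
  {"slide": [1, 4, 0], "roll": 0.6, "gripper": 1},
  {"slide": [1, 4, 0], "roll": 0.72, "gripper": 1},
  {"slide": [1, 4, 0], "roll": 0.84, "gripper": 1},
  {"slide": [1, 4, 0], "roll": 0.96, "gripper": 1},
  {"slide": [1, 4, 0], "roll": 1.08, "gripper": 1},
  {"slide": [1, 4, 0], "roll": 1.2, "gripper": 1},
])

```text
clock: 6.97
position: [0.4483, -0.3147, 0.2094]
ee_rot: [2.103, 2.169, -0.216]
force: [-0.1, -0.6, 0.7]
width: 1.002
```

Emit:
jog_arm([
  {"slide": [0, 0, 0], "roll": 0.08, "gripper": 1},
  {"slide": [0, 0, 0], "roll": 0.08, "gripper": 1},
  {"slide": [0, 0, 0], "roll": 0.08, "gripper": 0.7},
  {"slide": [0, 0, 0], "roll": 0.08, "gripper": 0.7},
  {"slide": [0, 0, 0], "roll": 0.08, "gripper": 0.7},
  {"slide": [0, 0, 0], "roll": 0.08, "gripper": 0.7},
  {"slide": [0, 0, 0], "roll": 0.08, "gripper": 0.7},
  {"slide": [0, 0, 0], "roll": 0.08, "gripper": 0.7},
  {"slide": [0, 0, 0], "roll": 0.08, "gripper": 0.7},
  {"slide": [0, 0, 0], "roll": 0.08, "gripper": 0.7},
])

```text
clock: 7.8
position: [0.4473, -0.3158, 0.2081]
ee_rot: [2.181, 2.086, -0.21]
force: [0.5, 0.2, -0.1]
width: 0.695
```

```bash
python3 -c "
from h import *
st();go(.448,-.317,.14,-3);print(Rot.from_rotvec(arm.observe()['ee_rot']).as_matrix());snap('wrist','w3')
f=load('w3')['frame'];cv2.imwrite('pics/w3.png',f)"
```

```text
t 7.8 p [ 0.4473 -0.3158  0.2081] F [ 0.5   0.21 -0.09] w 0.695 q7 0.03
slide [11.   1.5 67.2] jawyaw -2.6 roll 0.006955874348418433 zt [-0.0196 -0.1789 -0.9837]
[[ 0.04256225  0.9989018  -0.01958685]
 [ 0.98281408 -0.04538533 -0.17893197]
 [-0.17962442 -0.01163449 -0.98366646]]
```

View pics/w3.png

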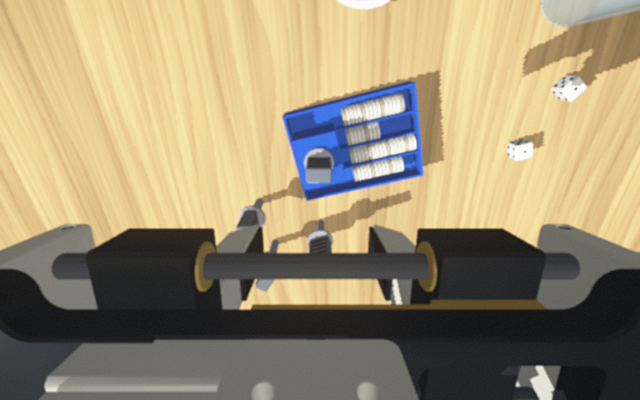

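```bash
python3 -c "
from h import *
f=load('w3')['frame'];cv2.imwrite('pics/w3c.png',cv2.resize(f[130:210,270:370],None,fx=7,fy=7,interpolation=cv2.INTER_CUBIC))"
```

```text
(no output)
```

View pics/w3c.png

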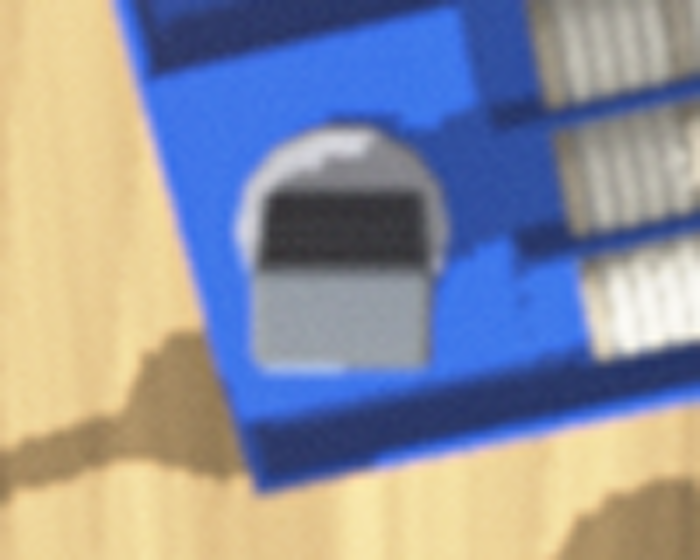

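```bash
python3 -c "
from h import *
d=load('w3')
c=[(257,270),(430,266),(430,367),(254,370)]
w=np.array([world(d,270+(u+.5)/7-.5,130+(v+.5)/7-.5,.093) for u,v in c]);print(np.round(w,4));print(w.mean(0))
for i in range(4):
  e=w[(i+1)%4]-w[i];print(np.linalg.norm(e),np.degrees(np.arctan2(e[1],e[0])))
print('flange',world(d,270+343/7,130+225/7,.053))
go(.448,-.317,.13); go(.448,-.317,.058)
"
```

```text
[[ 0.4382 -0.3087  0.093 ]
 [ 0.4622 -0.3091  0.093 ]
 [ 0.4619 -0.3242  0.093 ]
 [ 0.4369 -0.3237  0.093 ]]
[ 0.44980849 -0.31643669  0.093     ]
0.024000617665505545 -0.9382861621956061
0.01510873560563482 -91.185792220842
0.02500060451877414 178.75811785922028
0.015013936412784938 84.99444716287955
flange [ 0.45028638 -0.31635025  0.053     ]
slide [12.8  1.6 77. ] jawyaw -2.6 roll None zt [-0.0196 -0.1789 -0.9837]
slide [ 25.7   2.4 147.8] jawyaw -2.6 roll None zt [-0.0196 -0.1789 -0.9837]
```

Two views agree to about 2 mm on the pin at (0.449, -0.317), yaw about -1.5°, flange circle concentric with it. I'm descending so the grasp point, 19 mm behind the TCP, lands on the axis.

```bash
python3 -c "
from h import *
go(.4488,-.3202,.060)
"
```

```text
slide [ 22.3   3.4 146.4] jawyaw -2.6 roll None zt [-0.0196 -0.1789 -0.9837]
```

Emit:
jog_arm([
  {"slide": [3, 3, 20], "roll": 0, "gripper": 0.7},
  {"slide": [6, 3, 40], "roll": 0, "gripper": 0.7},
  {"slide": [9, 3, 60], "roll": 0, "gripper": 0.7},
  {"slide": [12, 3, 80], "roll": 0, "gripper": 0.7},
  {"slide": [15, 3, 100], "roll": 0, "gripper": 0.7},
  {"slide": [18, 3, 115], "roll": 0, "gripper": 0.6},
  {"slide": [20, 3, 128], "roll": 0, "gripper": 0.5},
  {"slide": [21, 3, 137], "roll": 0, "gripper": 0.5},
  {"slide": [22, 3, 143], "roll": 0, "gripper": 0.5},
  {"slide": [22, 3, 146], "roll": 0, "gripper": 0.5},
])

```text
clock: 8.68
position: [0.4483, -0.3203, 0.0599]
ee_rot: [2.181, 2.087, -0.21]
force: [-0.7, -0.8, -0.8]
width: 0.503
```

```bash
python3 -c "
from h import *
st();go(.4488,-.3202,.060);snap('wrist','w4')
"
```

```text
t 8.68 p [ 0.4483 -0.3203  0.0599] F [-0.73 -0.76 -0.76] w 0.503 q7 -0.19
slide [ 0.1  0.5 -0.1] jawyaw -2.6 roll None zt [-0.0201 -0.1786 -0.9837]
```

View pics/w4.png

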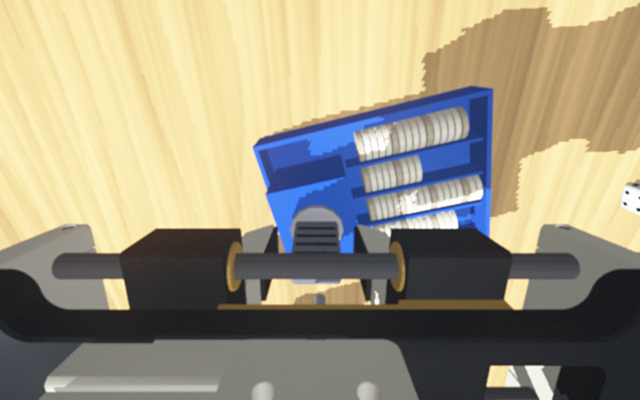

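The pin at (317,240) is centred between the fingers. Closing now.

Emit:
jog_arm([
  {"slide": [0, 0, 0], "roll": 0, "gripper": 0.2},
  {"slide": [0, 0, 0], "roll": 0, "gripper": 0.2},
  {"slide": [0, 0, 0], "roll": 0, "gripper": 0.2},
  {"slide": [0, 0, 0], "roll": 0, "gripper": 0.2},
  {"slide": [0, 0, 0], "roll": 0, "gripper": 0.2},
  {"slide": [0, 0, 0], "roll": 0, "gripper": 0.2},
  {"slide": [0, 0, 0], "roll": 0, "gripper": 0.2},
  {"slide": [0, 0, 0], "roll": 0, "gripper": 0.2},
  {"slide": [0, 0, 0], "roll": 0, "gripper": 0.2},
  {"slide": [0, 0, 0], "roll": 0, "gripper": 0.2},
], newtons=25)

```text
clock: 9.57
position: [0.4489, -0.3205, 0.0611]
ee_rot: [2.18, 2.085, -0.209]
force: [-1.2, 0.8, 6.6]
width: 0.284
```

```bash
python3 -c "
from h import *
st();p=arm.observe()['position'];go(p[0],p[1],p[2]+.12);snap('wrist','w5')
"
```

```text
t 9.57 p [ 0.4489 -0.3205  0.0611] F [-1.23  0.82  6.61] w 0.284 q7 -0.19
slide [ -21.6   -1.3 -118. ] jawyaw -2.6 roll None zt [-0.0187 -0.1797 -0.9836]
```

View pics/w5.png

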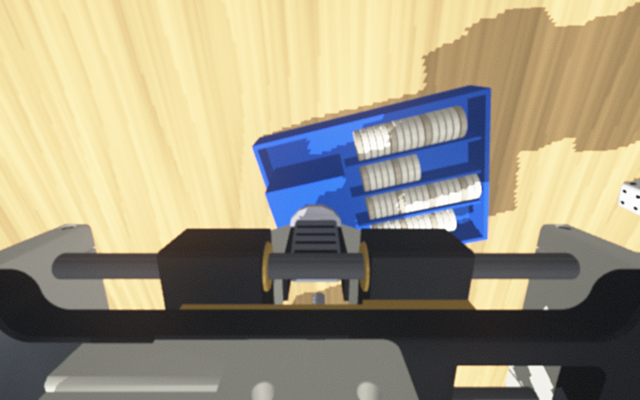

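The opening is 26.1 mm, which matches the grip's length. Next is a straight lift.

Emit:
jog_arm([
  {"slide": [-1, 0, -6], "roll": 0, "gripper": 0.2},
  {"slide": [-2.7, 0, -15], "roll": 0, "gripper": 0.2},
  {"slide": [-5.4, 0, -30], "roll": 0, "gripper": 0.2},
  {"slide": [-8.2, -0.5, -45], "roll": 0, "gripper": 0.2},
  {"slide": [-11, -0.6, -60], "roll": 0, "gripper": 0.2},
  {"slide": [-14.5, -1, -80], "roll": 0, "gripper": 0.2},
  {"slide": [-18.2, -1, -100], "roll": 0, "gripper": 0.2},
  {"slide": [-22, -1, -120], "roll": 0, "gripper": 0.2},
  {"slide": [-24, -1, -130], "roll": 0, "gripper": 0.2},
  {"slide": [-24, -1, -130], "roll": 0, "gripper": 0.2},
])

```text
clock: 10.45
position: [0.4502, -0.3211, 0.1954]
ee_rot: [2.178, 2.083, -0.208]
force: [0.0, -0.4, -0.6]
width: 0.28
```

```bash
python3 -c "
from h import *
st();go(.56,.04,.20);snap('wrist','w6');snap('scene','s6');f=load('s6')['frame'];cv2.imwrite('pics/s6c.png',cv2.resize(f[120:320,140:440],None,fx=2.6,fy=2.6))
"
```

```text
t 10.45 p [ 0.4502 -0.3211  0.1954] F [ 0.03 -0.43 -0.62] w 0.28 q7 0.02
slide [358.7  93.2 -71.7] jawyaw -2.61 roll None zt [-0.0159 -0.1811 -0.9833]
```

View pics/w6.png

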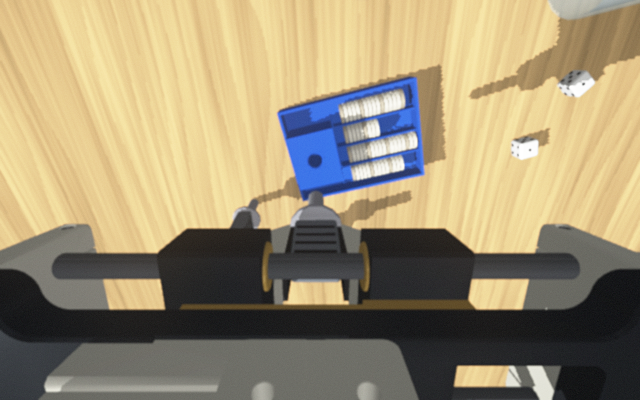

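View pics/s6c.png

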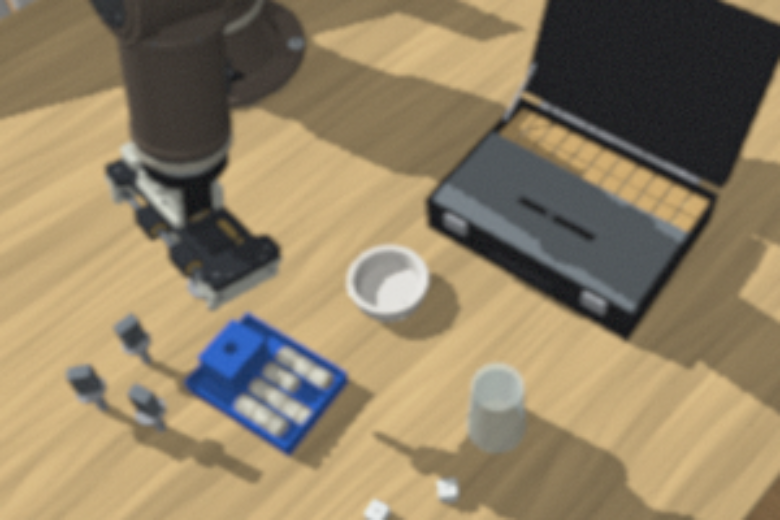

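The well at (315,160) is empty and the pin hangs upright in the jaws. I'll carry it over the groove, keeping clear of the ashtray.

```bash
python3 -c "
from h import *
go(.597,.0745,.20)
a=load('scene0')['frame'][185:215,330:380];cv2.imwrite('pics/gz.png',cv2.resize(a,None,fx=14,fy=14,interpolation=cv2.INTER_CUBIC))
b=load('t2')['frame'][170:218,258:292];cv2.imwrite('pics/gt.png',cv2.resize(b,None,fx=12,fy=12,interpolation=cv2.INTER_CUBIC))
"
```

```text
slide [393.3 130.  -81.1] jawyaw -2.62 roll None zt [-0.0196 -0.1792 -0.9836]
```

View pics/gz.png

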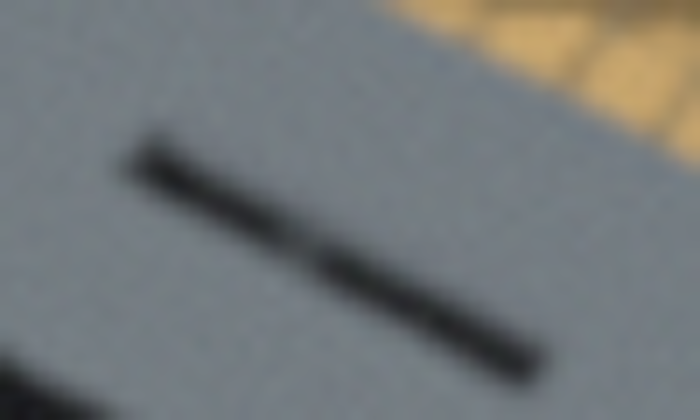

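The scene view shows a pale break in the dark floor at crop (303,245), about 41% along. The socket is probably near groove x ≈ -10 mm. I'll check it from the wrist.

Emit:
jog_arm([
  {"slide": [20, 6, -8], "roll": 0, "gripper": 0.2},
  {"slide": [55, 18, -15], "roll": 0, "gripper": 0.2},
  {"slide": [92, 30, -25], "roll": 0, "gripper": 0.2},
  {"slide": [129, 43, -35], "roll": 0, "gripper": 0.2},
  {"slide": [166, 55, -43], "roll": 0, "gripper": 0.2},
  {"slide": [203, 67, -50], "roll": 0, "gripper": 0.2},
  {"slide": [240, 80, -58], "roll": 0, "gripper": 0.2},
  {"slide": [277, 92, -64], "roll": 0, "gripper": 0.2},
  {"slide": [310, 103, -70], "roll": 0, "gripper": 0.2},
  {"slide": [335, 111, -74], "roll": 0, "gripper": 0.2},
])

```text
clock: 11.38
position: [0.5755, 0.0205, 0.2023]
ee_rot: [2.179, 2.091, -0.211]
force: [1.1, -1.2, -0.0]
width: 0.283
```

Emit:
jog_arm([
  {"slide": [20, 7, -3], "roll": 0, "gripper": 0.2},
  {"slide": [35, 12, -5], "roll": 0, "gripper": 0.2},
  {"slide": [45, 15, -6], "roll": 0, "gripper": 0.2},
  {"slide": [52, 17, -7], "roll": 0, "gripper": 0.2},
  {"slide": [57, 19, -7], "roll": 0, "gripper": 0.2},
  {"slide": [57, 19, -7], "roll": 0, "gripper": 0.2},
  {"slide": [57, 19, -7], "roll": 0, "gripper": 0.2},
  {"slide": [57, 19, -7], "roll": 0, "gripper": 0.2},
  {"slide": [57, 19, -7], "roll": 0, "gripper": 0.2},
  {"slide": [57, 19, -7], "roll": 0, "gripper": 0.2},
])

```text
clock: 12.22
position: [0.5971, 0.0724, 0.2006]
ee_rot: [2.182, 2.085, -0.21]
force: [-1.0, -0.2, -1.2]
width: 0.284
```

```bash
python3 -c "
from h import *
st();go(.597,.0745,.15);snap('wrist','w7')
print(arm.observe()['joints'])
"
```

```text
t 12.22 p [0.5971 0.0724 0.2006] F [-0.97 -0.2  -1.22] w 0.284 q7 -0.71
slide [11.2  0.4 49.4] jawyaw -2.66 roll None zt [-0.0195 -0.1794 -0.9836]
[ 0.11791828  0.53930992 -0.65046292  1.58646668  0.49289779  1.25853666
 -0.71103817]
```

View pics/w7.png

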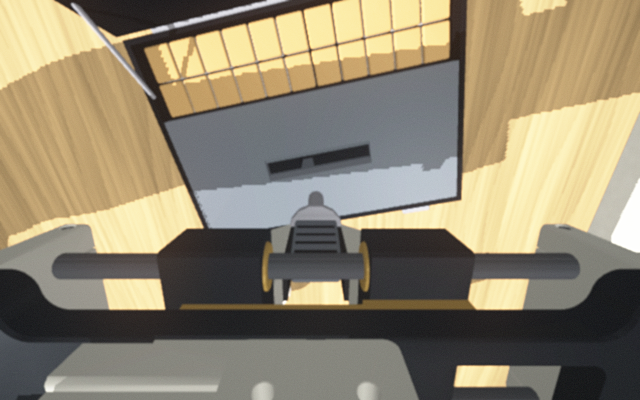

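Zooming on the groove: the socket shows as a lighter break near (307,161).

```bash
python3 -c "
from h import *
f=load('w7')['frame'];cv2.imwrite('pics/w7c.png',cv2.resize(f[135:215,255:385],None,fx=6,fy=6,interpolation=cv2.INTER_CUBIC))"
```

```text
(no output)
```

View pics/w7c.png

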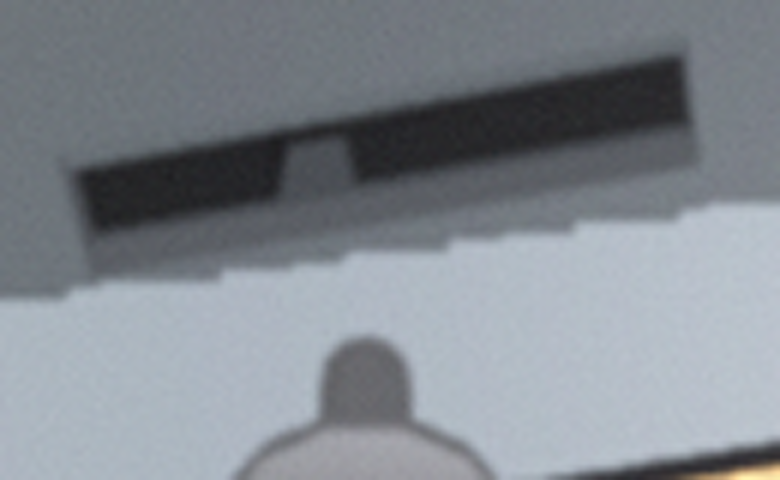

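```bash
python3 -c "
from h import *
d=load('w7')
W=lambda u,v,z: world(d,255+(u+.5)/6-.5,135+(v+.5)/6-.5,z)
bl,br=W(96,232,.048),W(690,122,.048); tl,tr=W(80,172,.053),W(682,55,.053)
s1,s2=W(278,200,.048),W(357,185,.048)
for n,a,b in[('bot',bl,br),('top',tl,tr),('sock',s1,s2)]:
  e=b-a;print(n,np.round(a,4),np.round(b,4),np.linalg.norm(e),np.degrees(np.arctan2(e[1],e[0])))
c=(bl+br+tl+tr)/4;print('groove c',c)
e=(br-bl);e=e[:2]/np.linalg.norm(e[:2]);n=np.array([-e[1],e[0]])
print('width',(tl+tr-bl-br)[:2]@n/2,'sock x rel',((s1+s2)/2-c)[:2]@e,((s1+s2)/2-(bl+br)/2)[:2]@e)
print('foot px->', W(366,350,.2006-.057), 'pos',d['pos'])
"
```

```text
bot [0.5452 0.0618 0.048 ] [0.6554 0.0784 0.048 ] 0.11149529157569321 8.580756971506686
top [0.5446 0.0753 0.053 ] [0.6527 0.0922 0.053 ] 0.10940039975912429 8.888269245191546
sock [0.5797 0.0667 0.048 ] [0.5945 0.069  0.048 ] 0.014974557855075756 8.856162067271583
groove c [0.59945691 0.07691312 0.0505    ]
width 0.013718128773731731 sock x rel -0.013561974142837694 -0.013361376705089379
foot px-> [0.59765379 0.07909328 0.1436    ] pos [0.59708797 0.07239491 0.20059646]
```

The wrist view agrees with the top view to 2 mm on the groove: centre (0.599, 0.077), yaw 8.7°, length 111 mm, width 13.7 mm. The socket shows 15 mm long at groove x ≈ -13 mm. I'll land the foot at about +6 mm and slide toward -x.

```bash
python3 -c "
from h import *
go(.6046,.0745,.16);go(.6046,.0745,.12)
"
```

```text
slide [ 9.5  7.8 39.4] jawyaw -2.65 roll None zt [-0.0194 -0.1793 -0.9836]
slide [16.7  8.3 78.8] jawyaw -2.65 roll None zt [-0.0194 -0.1793 -0.9836]
```

Emit:
jog_arm([
  {"slide": [2, 4, 10], "roll": 0, "gripper": 0.2},
  {"slide": [5, 8, 20], "roll": 0, "gripper": 0.2},
  {"slide": [7, 8, 30], "roll": 0, "gripper": 0.2},
  {"slide": [9, 8, 40], "roll": 0, "gripper": 0.2},
  {"slide": [11, 8, 50], "roll": 0, "gripper": 0.2},
  {"slide": [13, 8, 60], "roll": 0, "gripper": 0.2},
  {"slide": [15, 8, 70], "roll": 0, "gripper": 0.2},
  {"slide": [16, 8, 76], "roll": 0, "gripper": 0.2},
  {"slide": [16.7, 8.3, 79], "roll": 0, "gripper": 0.2},
  {"slide": [16.7, 8.3, 79], "roll": 0, "gripper": 0.2},
])

```text
clock: 13.1
position: [0.6043, 0.075, 0.1188]
ee_rot: [2.181, 2.087, -0.211]
force: [-0.4, -0.8, -0.5]
width: 0.279
```

```bash
python3 -c "
from h import *
st();go(.6046,.0745,.104);snap('wrist','w8')
f=load('w8')['frame'];cv2.imwrite('pics/w8c.png',cv2.resize(f[120:260,230:400],None,fx=4,fy=4,interpolation=cv2.INTER_CUBIC))
"
```

```text
t 13.1 p [0.6043 0.075  0.1188] F [-0.37 -0.84 -0.54] w 0.279 q7 -0.78
slide [ 2.2  0.5 14.7] jawyaw -2.6 roll None zt [-0.0206 -0.1792 -0.9836]
```

View pics/w8c.png

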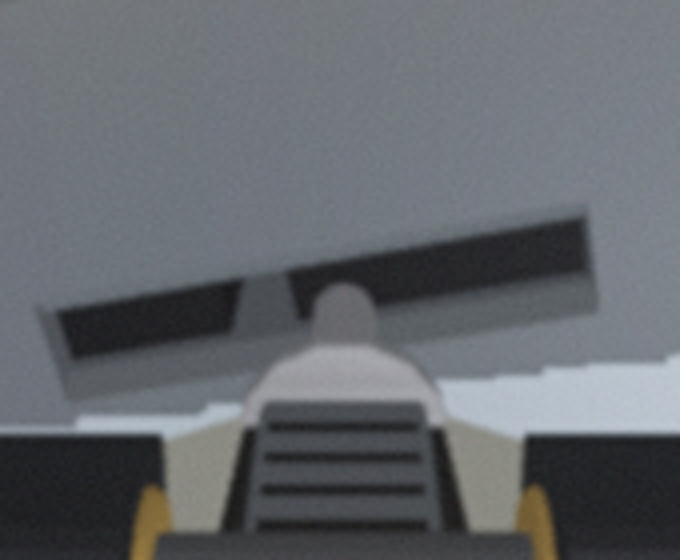

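```bash
python3 -c "
from h import *
d=load('w8')
W=lambda u,v,z: world(d,230+(u+.5)/4-.5,120+(v+.5)/4-.5,z)
bl,br=W(75,358,.048),W(590,268,.048); tl,tr=W(57,313,.053),W(585,218,.053)
s1,s2=W(233,331,.048),W(300,318,.048)
e=(br-bl);L=np.linalg.norm(e);e=e[:2]/np.linalg.norm(e[:2]);n=np.array([-e[1],e[0]])
c=(bl+br+tl+tr)/4;print('c',c,'L',L,'yaw',np.degrees(np.arctan2(e[1],e[0])),'width',(tl+tr-bl-br)[:2]@n/2,'sock',(s1+s2)/2,((s1+s2)/2-c)[:2]@e,np.linalg.norm(s2-s1))
f=W(345,283,.063);l=W(313,325,.064);r=W(378,318,.064);print('foot far',f,'l/r',l,r,'pos',d['pos'])
a=d['pos']+np.array([0.0004,.0034,0]);print('axis rel groove',(a-c)[:2]@e,(a-c)[:2]@n,'far edge n',(f-c)[:2]@n)
"
```

```text
c [0.59967258 0.07728756 0.0505    ] L 0.11111561035223132 yaw 8.721090342960034 width 0.01320571164574276 sock [0.58753495 0.06875303 0.048     ] -0.01329134029548311 0.014688548126248507
foot far [0.60511214 0.08443647 0.063     ] l/r [0.59846454 0.07610617 0.064     ] [0.61126431 0.07713909 0.064     ] pos [0.60426567 0.07502974 0.1188059 ]
axis rel groove 0.005108550224521978 0.0003719001690868782 far edge n 0.006241487095297814
```

The foot axis is within 0.4 mm of the groove's centreline. Lowering gently onto the floor.

Emit:
jog_arm([
  {"slide": [0.4, 0, 2], "roll": 0, "gripper": 0.2},
  {"slide": [0.8, 0, 4.5], "roll": 0, "gripper": 0.2},
  {"slide": [1.2, 0, 7], "roll": 0, "gripper": 0.2},
  {"slide": [1.6, 0, 9.5], "roll": 0, "gripper": 0.2},
  {"slide": [2, 0.1, 11.5], "roll": 0, "gripper": 0.2},
  {"slide": [2.1, 0.1, 12.5], "roll": 0, "gripper": 0.2},
  {"slide": [2.2, 0.2, 13.2], "roll": 0, "gripper": 0.2},
  {"slide": [2.3, 0.2, 13.8], "roll": 0, "gripper": 0.2},
  {"slide": [2.4, 0.2, 14.2], "roll": 0, "gripper": 0.2},
  {"slide": [2.4, 0.2, 14.2], "roll": 0, "gripper": 0.2},
])

```text
clock: 13.98
position: [0.6046, 0.075, 0.1052]
ee_rot: [2.181, 2.086, -0.21]
force: [-1.5, 0.1, -0.3]
width: 0.283
```

```bash
python3 -c "
from h import *
st()
R=Rot.from_rotvec(arm.observe()['ee_rot']).as_matrix()
e=np.array([np.cos(np.radians(8.7)),np.sin(np.radians(8.7)),0])
print('1mm -x along groove',R.T@-e,'1mm down',R.T@[0,0,-1])
"
```

```text
t 13.98 p [0.6046 0.075  0.1052] F [-1.45  0.14 -0.33] w 0.283 q7 -0.8
1mm -x along groove [-0.19074    -0.98054563  0.04635216] 1mm down [0.17969398 0.01154429 0.98365482]
```

Emit:
jog_arm([
  {"slide": [0.1, 0, 0.3], "roll": 0, "gripper": 0.2},
  {"slide": [0.1, 0, 0.6], "roll": 0, "gripper": 0.2},
  {"slide": [0.2, 0, 0.9], "roll": 0, "gripper": 0.2},
  {"slide": [0.2, 0, 1.2], "roll": 0, "gripper": 0.2},
  {"slide": [0.3, 0, 1.5], "roll": 0, "gripper": 0.2},
  {"slide": [0.3, 0, 1.8], "roll": 0, "gripper": 0.2},
  {"slide": [0.4, 0, 2], "roll": 0, "gripper": 0.2},
  {"slide": [0.4, 0, 2], "roll": 0, "gripper": 0.2},
  {"slide": [0.4, 0, 2], "roll": 0, "gripper": 0.2},
  {"slide": [0.4, 0, 2], "roll": 0, "gripper": 0.2},
])

```text
clock: 14.82
position: [0.6047, 0.075, 0.1035]
ee_rot: [2.181, 2.086, -0.209]
force: [-2.0, 0.5, 5.3]
width: 0.282
```

```bash
python3 -c "
from h import *
st()
"
```

```text
t 14.82 p [0.6047 0.075  0.1035] F [-2.02  0.5   5.28] w 0.282 q7 -0.8
```

The foot is on the floor at about 5 N. Sliding toward -x.

Emit:
jog_arm([
  {"slide": [-0.3, -1.5, 0.1], "roll": 0, "gripper": 0.2},
  {"slide": [-0.6, -3, 0.1], "roll": 0, "gripper": 0.2},
  {"slide": [-0.9, -4.5, 0.2], "roll": 0, "gripper": 0.2},
  {"slide": [-1.2, -6, 0.3], "roll": 0, "gripper": 0.2},
  {"slide": [-1.5, -7.5, 0.4], "roll": 0, "gripper": 0.2},
  {"slide": [-1.8, -9, 0.4], "roll": 0, "gripper": 0.2},
  {"slide": [-2.1, -10.5, 0.5], "roll": 0, "gripper": 0.2},
  {"slide": [-2.3, -12, 0.6], "roll": 0, "gripper": 0.2},
  {"slide": [-2.6, -13.5, 0.6], "roll": 0, "gripper": 0.2},
  {"slide": [-2.7, -14, 0.7], "roll": 0, "gripper": 0.2},
])

```text
clock: 15.65
position: [0.5908, 0.073, 0.1035]
ee_rot: [2.18, 2.086, -0.208]
force: [2.4, 0.9, 5.8]
width: 0.279
```

```bash
cat >> h.py <<'E'
def rel():
    s=arm.observe(); e=np.array([np.cos(np.radians(8.7)),np.sin(np.radians(8.7))]); n=np.array([-e[1],e[0]])
    a=s['position'][:2]+[.0004,.0034]-np.array([.5995,.0773]); print('groove x',round(a@e*1e3,2),'y',round(a@n*1e3,2),'foot z',round((s['position'][2]-.0571)*1e3,2),'F along/across/z',np.round([s['force'][:2]@e,s['force'][:2]@n,s['force'][2]],2),'t',round(s['clock'],2))
E
python3 -c "
from h import *
rel()"
```

```text
groove x -8.29 y 0.38 foot z 46.4 F along/across/z [2.56 0.56 5.83] t 15.65
```

Emit:
jog_arm([
  {"slide": [-0.1, -0.5, 0], "roll": 0, "gripper": 0.2},
  {"slide": [-0.2, -1, 0], "roll": 0, "gripper": 0.2},
  {"slide": [-0.3, -1.5, 0.1], "roll": 0, "gripper": 0.2},
  {"slide": [-0.4, -2, 0.1], "roll": 0, "gripper": 0.2},
  {"slide": [-0.5, -2.5, 0.1], "roll": 0, "gripper": 0.2},
  {"slide": [-0.6, -3, 0.1], "roll": 0, "gripper": 0.2},
  {"slide": [-0.7, -3.5, 0.2], "roll": 0, "gripper": 0.2},
  {"slide": [-0.8, -4, 0.2], "roll": 0, "gripper": 0.2},
  {"slide": [-0.8, -4.3, 0.2], "roll": 0, "gripper": 0.2},
  {"slide": [-0.8, -4.3, 0.2], "roll": 0, "gripper": 0.2},
])

```text
clock: 16.48
position: [0.5859, 0.0722, 0.103]
ee_rot: [2.181, 2.086, -0.21]
force: [0.1, 0.3, -0.7]
width: 0.282
```

```bash
python3 -c "
from h import *
rel()"
```

```text
groove x -13.3 y 0.3 foot z 45.89 F along/across/z [ 0.14  0.24 -0.69] t 16.48
```

Fz fell to zero at groove x = -13.3 mm, exactly where the camera put the socket. Lowering carefully.

Emit:
jog_arm([
  {"slide": [0.1, 0, 0.5], "roll": 0, "gripper": 0.2},
  {"slide": [0.2, 0, 1], "roll": 0, "gripper": 0.2},
  {"slide": [0.3, 0, 1.5], "roll": 0, "gripper": 0.2},
  {"slide": [0.4, 0, 2], "roll": 0, "gripper": 0.2},
  {"slide": [0.4, 0, 2.5], "roll": 0, "gripper": 0.2},
  {"slide": [0.5, 0, 3], "roll": 0, "gripper": 0.2},
  {"slide": [0.6, 0, 3.5], "roll": 0, "gripper": 0.2},
  {"slide": [0.7, 0, 4], "roll": 0, "gripper": 0.2},
  {"slide": [0.7, 0, 4], "roll": 0, "gripper": 0.2},
  {"slide": [0.7, 0, 4], "roll": 0, "gripper": 0.2},
])

```text
clock: 17.32
position: [0.586, 0.0722, 0.099]
ee_rot: [2.181, 2.086, -0.21]
force: [-0.4, -1.0, -0.6]
width: 0.282
```

```bash
python3 -c "
from h import *
rel()"
```

```text
groove x -13.16 y 0.25 foot z 41.93 F along/across/z [-0.56 -0.89 -0.55] t 17.32
```

Emit:
jog_arm([
  {"slide": [0.2, 0, 1.2], "roll": 0, "gripper": 0.2},
  {"slide": [0.5, 0, 2.7], "roll": 0, "gripper": 0.2},
  {"slide": [0.8, 0, 4.2], "roll": 0, "gripper": 0.2},
  {"slide": [1, 0.1, 5.7], "roll": 0, "gripper": 0.2},
  {"slide": [1.3, 0.1, 7.2], "roll": 0, "gripper": 0.2},
  {"slide": [1.6, 0.1, 8.7], "roll": 0, "gripper": 0.2},
  {"slide": [1.9, 0.1, 10.2], "roll": 0, "gripper": 0.2},
  {"slide": [2.1, 0.1, 11.7], "roll": 0, "gripper": 0.2},
  {"slide": [2.4, 0.2, 13.2], "roll": 0, "gripper": 0.2},
  {"slide": [2.6, 0.2, 14], "roll": 0, "gripper": 0.2},
])

```text
clock: 18.15
position: [0.5861, 0.0722, 0.0846]
ee_rot: [2.181, 2.086, -0.21]
force: [0.1, -0.5, -1.0]
width: 0.282
```

```bash
python3 -c "
from h import *
rel()"
```

```text
groove x -13.12 y 0.26 foot z 27.51 F along/across/z [ 0.05 -0.48 -0.99] t 18.15
```

Emit:
jog_arm([
  {"slide": [0.3, 0, 1.5], "roll": 0, "gripper": 0.2},
  {"slide": [0.6, 0, 3], "roll": 0, "gripper": 0.2},
  {"slide": [0.8, 0, 4.5], "roll": 0, "gripper": 0.2},
  {"slide": [1.1, 0.1, 6], "roll": 0, "gripper": 0.2},
  {"slide": [1.4, 0.1, 7.5], "roll": 0, "gripper": 0.2},
  {"slide": [1.6, 0.1, 9], "roll": 0, "gripper": 0.2},
  {"slide": [1.9, 0.1, 10.2], "roll": 0, "gripper": 0.2},
  {"slide": [2, 0.1, 11], "roll": 0, "gripper": 0.2},
  {"slide": [2.1, 0.1, 11.6], "roll": 0, "gripper": 0.2},
  {"slide": [2.2, 0.1, 12.1], "roll": 0, "gripper": 0.2},
])

```text
clock: 18.98
position: [0.5861, 0.0722, 0.0727]
ee_rot: [2.181, 2.086, -0.21]
force: [-0.4, 0.3, 3.5]
width: 0.278
```

```bash
python3 -c "
from h import *
rel()"
```

```text
groove x -13.13 y 0.31 foot z 15.56 F along/across/z [-0.37  0.33  3.49] t 18.98
```

The foot is on the socket's bottom at 3.5 N with the height as expected. Releasing.

Emit:
jog_arm([
  {"slide": [0, 0, 0], "roll": 0, "gripper": 0.3},
  {"slide": [0, 0, 0], "roll": 0, "gripper": 0.32},
  {"slide": [0, 0, 0], "roll": 0, "gripper": 0.35},
  {"slide": [0, 0, 0], "roll": 0, "gripper": 0.4},
  {"slide": [0, 0, 0], "roll": 0, "gripper": 0.5},
  {"slide": [0, 0, 0], "roll": 0, "gripper": 0.6},
  {"slide": [0, 0, 0], "roll": 0, "gripper": 0.6},
  {"slide": [0, 0, 0], "roll": 0, "gripper": 0.6},
  {"slide": [0, 0, 0], "roll": 0, "gripper": 0.6},
  {"slide": [0, 0, 0], "roll": 0, "gripper": 0.6},
])

```text
clock: 19.82
position: [0.5861, 0.0722, 0.0725]
ee_rot: [2.181, 2.086, -0.21]
force: [-1.1, -0.1, 0.9]
width: 0.599
```

```bash
python3 -c "
from h import *
rel();st();p=arm.observe()['position'];go(p[0],p[1],p[2]+.13);snap('wrist','w9')"
```

```text
groove x -13.13 y 0.28 foot z 15.43 F along/across/z [-1.06  0.1   0.91] t 19.82
t 19.82 p [0.5861 0.0722 0.0725] F [-1.06 -0.06  0.91] w 0.599 q7 -0.84
slide [ -23.4   -1.5 -127.9] jawyaw -2.61 roll None zt [-0.0195 -0.179  -0.9837]
```

View pics/w9.png

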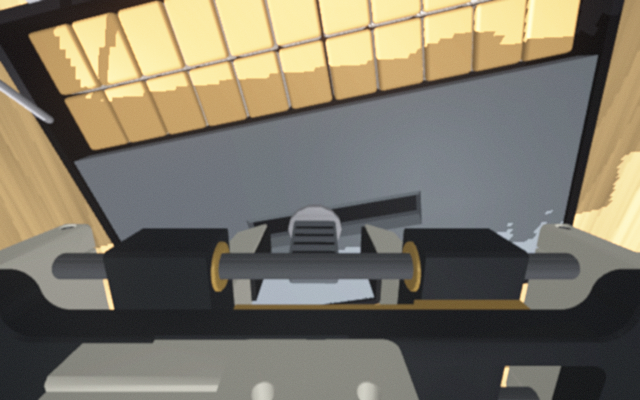

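The pin stands free between the open fingers at (316,235), its flange close over the groove. Retreating straight up.

Emit:
jog_arm([
  {"slide": [-1.8, 0, -10], "roll": 0, "gripper": 0.6},
  {"slide": [-4.5, 0, -25], "roll": 0, "gripper": 0.6},
  {"slide": [-8.2, -0.5, -45], "roll": 0, "gripper": 0.6},
  {"slide": [-12, -0.7, -65], "roll": 0, "gripper": 0.6},
  {"slide": [-16.4, -1, -90], "roll": 0, "gripper": 0.6},
  {"slide": [-21, -1, -115], "roll": 0, "gripper": 0.6},
  {"slide": [-25.5, -1.5, -140], "roll": 0, "gripper": 0.6},
  {"slide": [-29, -1.5, -160], "roll": 0, "gripper": 0.6},
  {"slide": [-29, -1.5, -160], "roll": 0, "gripper": 0.6},
  {"slide": [-29, -1.5, -160], "roll": 0, "gripper": 0.6},
])

```text
clock: 20.7
position: [0.587, 0.0728, 0.237]
ee_rot: [2.18, 2.085, -0.206]
force: [0.5, 0.4, -0.5]
width: 0.601
```

```bash
python3 -c "
from h import *
st();snap('wrist','w10')
f=load('w10')['frame'];cv2.imwrite('pics/w10c.png',cv2.resize(f[100:220,230:400],None,fx=4.5,fy=4.5,interpolation=cv2.INTER_CUBIC))
snap('top','t10');snap('scene','s10');f=load('s10')['frame'];cv2.imwrite('pics/s10c.png',cv2.resize(f[120:340,140:440],None,fx=2.6,fy=2.6))
"
```

```text
t 20.7 p [0.587  0.0728 0.237 ] F [ 0.48  0.35 -0.52] w 0.601 q7 -0.69
```

View pics/w10c.png

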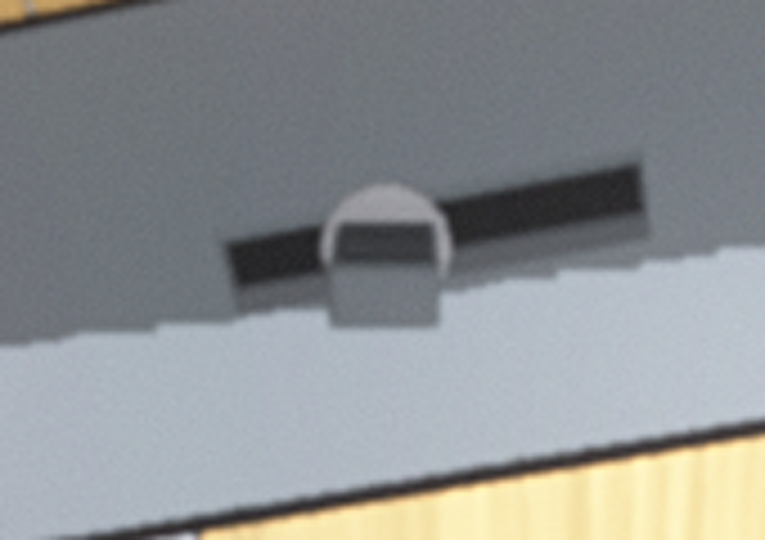

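View pics/s10c.png

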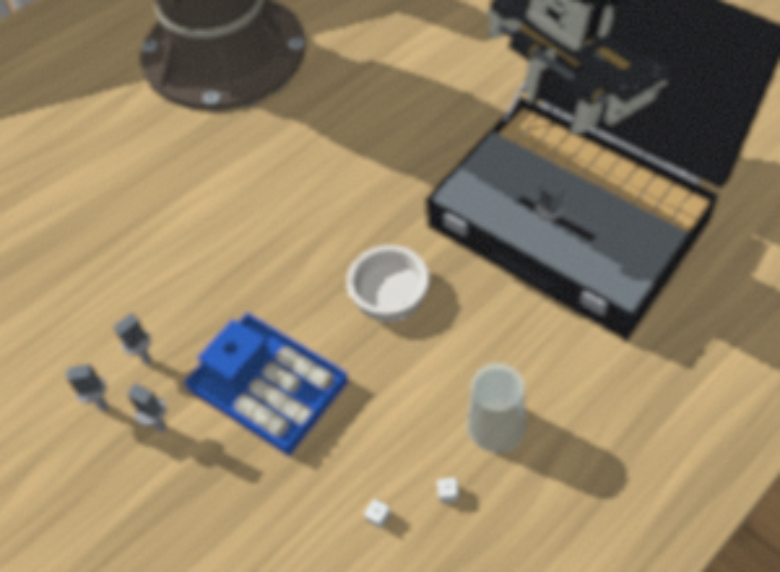

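```bash
python3 -c "
from h import *
d=load('w10')
W=lambda u,v,z: world(d,230+(u+.5)/4.5-.5,100+(v+.5)/4.5-.5,z)
t=[(334,266),(436,264),(438,325),(331,327)]
w=np.array([W(u,v,.105) for u,v in t]);print('top c',w.mean(0),np.linalg.norm(w[1]-w[0]),np.linalg.norm(w[2]-w[1]))
print('flange c', (W(321,250,.065)+W(451,250,.065))/2,'far edge',W(386,184,.065),'dia',np.linalg.norm(W(321,250,.065)-W(451,250,.065)))
D=d['depth']
for n,(u,v) in dict(top=(385,296),flange=(386,200),cover=(150,200)).items():
  uu,vv=230+u/4.5,100+v/4.5; z=np.median(D[int(vv)-1:int(vv)+2,int(uu)-1:int(uu)+2]); print(n,np.round(world(d,uu,vv,depth=z),4))
"
```

```text
top c [0.58648583 0.07666488 0.105     ] 0.023117536851672837 0.014669211529500199
flange c [0.58637153 0.07541234 0.065     ] far edge [0.58715028 0.09260065 0.065     ] dia 0.033582928889465076
top [0.5869 0.0756 0.1034]
flange [0.5874 0.0877 0.0636]
cover [0.5258 0.0886 0.0573]
```

Every check agrees, so I'm handing in.

```bash
python3 -c "
from h import *
print(arm.sign_off());st()"
```

```text
the job is handed in; nothing more can be done
None
the job is handed in; nothing more can be done
```

The pin is home in the socket, upright and released, and I handed the job in at about 21 s of the 72 s allowed. I lifted it from the tray well and set its foot on the groove floor at about 5 N. Then I slid it about 19 mm toward -x until it dropped in at groove x ≈ -13 mm, where the wrist camera had shown the socket. I lowered it until it met the socket's bottom at 3.5 N.

**Last checks:**
- **Height:** the pin's top reads 103.4 mm (105 expected), the flange top 63.6 mm (65 expected) and the cover 57.3 mm (58 expected). Measured from the cover, the pin is within 1 mm of fully home.
- **Upright:** the grip top and flange centres agree to about 1.3 mm over 40 mm of height.
- **Surroundings:** dice, tumbler, ashtray and look-alikes look untouched in the last scene view. The highest force I read at the ends of the moves was about 7 N.

**What went wrong:** an early roll ran joint 7 to its range stop, drove the arm off to one side and left the tool leaning 10°. It touched nothing. Jogs could not remove the lean, so I pinched the grip along its 26 mm length instead of across its 16 mm thickness, which kept the pin upright.

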